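# Clear the repair plate and lock up the battery case

### The job

Finish up at the repair bench: with the scraper block in hand, sweep every red chip off the service plate into the blue scrap tray at its far edge, never touching the chips with the fingers. Then put the scraper and all the battery packs into the black case, close the lid fully without slamming it, and only once it is shut turn both brass turnbuttons all the way in, square across the lid, to lock it. Leave everything else on the bench where it is.

Things in the scene. Friction and masses are not known exactly. Their poses are not given: they have to be found in the camera images.
- station: Fixed service plate, 210 mm along its x, 200 mm along its y, top 40 mm above the table; origin at table level under its middle. Dark rails 10 mm wide, 12 mm higher than the plate, along y = +-100 mm (190 mm clear between). Both x ends open. The blue scrap tray stands against its +x end (x = 105 mm, away from the robot)
- tray_mid (a point): Middle of the blue scrap tray's floor, 157.5 mm from the station's origin along its +x. Open tray fixed to the plate: 105 mm along x (from x = 105 to 210 mm) by 210 mm, walls 4 mm thick and 32 mm high, so 8 mm below the plate's top; floor 4 mm above the table
- case: Fixed black case, open on top: 230 mm along its x, 240 mm along its y, 68 mm high, walls and floor 5 mm thick, no dividers. Origin: middle of its underside. Lid hinge along the top of its +x wall (at the robot's left); two brass turnbuttons on lugs (28 mm out, top at 68 mm) outside its -x wall, which faces the middle of the bench
- lid (a joint): Angle of the case's lid, rad: 0 shut, 1.8 wide open (stop). It starts open. Stiff hinge: it stays where it is left and takes about 3 N at the free edge to swing shut. Hinge line: case x = +115 mm, 68 mm above the table, along case y. When shut, its top is 76 mm above the table
- lid_edge (a point): Middle of the lid's free edge, on its outer (upper when shut) face. The lid is a flat black panel 230 x 240 mm, 8 mm thick, 250 g; this point is 230 mm from the hinge line
- button_a (a joint): Angle of brass turnbutton A (at case y = +100 mm), rad. 0: bar along the case's -x wall, pointing to case -y (towards the other button). Grows (counter-clockwise from above) as the bar swings in over the shut lid; at pi/2 it points to case +x, square across the lid's edge; stops at 1.6 and -0.6. Stays where left; about 1.5 N at 40 mm turns it
- button_a_pivot (a point): Top of turnbutton A on its upright pivot axis (case x = -133 mm, y = +100 mm), 99 mm above the table. Bar 14 mm wide, 22 mm tall (77 to 99 mm above the table), reaching 60 mm from the pivot; it passes 1 mm over the shut lid
- button_b (a joint): Angle of brass turnbutton B (at case y = -100 mm), rad. 0: bar along the case's -x wall, pointing to case +y (towards the other button). Grows (clockwise from above) as the bar swings in over the shut lid; at pi/2 it points to case +x, square across the lid's edge; stops at 1.6 and -0.6. Stays where left; about 1.5 N at 40 mm turns it
- button_b_pivot (a point): Top of turnbutton B on its upright pivot axis (case x = -133 mm, y = -100 mm), 99 mm above the table. Bar 14 mm wide, 22 mm tall (77 to 99 mm above the table), reaching 60 mm from the pivot; it passes 1 mm over the shut lid
- pack0: Battery pack (may be absent): silver block 90 x 32 x 38 mm (x, y, z) with black ends and a green band, 0.14 to 0.28 kg. Origin: middle of its underside, x along its length. Starts lying on the table
- pack1: Battery pack (may be absent): silver block 90 x 32 x 38 mm (x, y, z) with black ends and a white band, 0.14 to 0.28 kg. Origin: middle of its underside, x along its length. Starts lying on the table
- pack2: Battery pack (may be absent): silver block 90 x 32 x 38 mm (x, y, z) with black ends and a blue band, 0.14 to 0.28 kg. Origin: middle of its underside, x along its length. Starts lying on the table
- pack3: Battery pack (may be absent): silver block 90 x 32 x 38 mm (x, y, z) with black ends and a yellow band, 0.14 to 0.28 kg. Origin: middle of its underside, x along its length. Starts lying on the table
- scraper: Scraper block: orange block with a black rubber foot, 34 mm along its x, 110 mm along its y, 56 mm tall, about 0.18 kg. Origin: middle of its underside. Starts standing on the near end of the service plate
- chip0: Red broken plastic chip (may be absent), about 26 x 16 to 22 mm and 10 mm thick, 12 g, origin in the middle of its underside. Starts on the service plate
- chip1: Red broken plastic chip (may be absent), about 26 x 16 to 22 mm and 10 mm thick, 12 g, origin in the middle of its underside. Starts on the service plate
- chip2: Red broken plastic chip (may be absent), about 26 x 16 to 22 mm and 10 mm thick, 12 g, origin in the middle of its underside. Starts on the service plate
- chip3: Red broken plastic chip (may be absent), about 26 x 16 to 22 mm and 10 mm thick, 12 g, origin in the middle of its underside. Starts on the service plate
- chip4: Red broken plastic chip (may be absent), about 26 x 16 to 22 mm and 10 mm thick, 12 g, origin in the middle of its underside. Starts on the service plate
- gearbox: Steel gearbox shell with a brass cylinder on top, 130 x 80 x 43 mm, origin under its middle; stays out on the bench
- grease_tub: Grease tub, 56 mm across, 55 mm high, yellow lid, origin under its middle; stays out
- screwdriver: Screwdriver lying on the bench near the robot; stays out
- tape_roll: Blue tape roll lying flat, 70 mm across, 22 mm high, origin under its middle; stays out
- cleaner: Cleaner bottle standing, 52 mm across, 130 mm high, origin under its middle; stays out
There are look-alikes about, which are no part of the job. Leave any pink look-alike of the pack2 alone.

How it is judged:
By the outcome, as a careful person would: the job done as asked, in the order asked, and still so for the second after the job is handed in, with the robot touching nothing.
Of chip0, chip1, chip2, chip3, chip4 only 3 to 5 are there at a start; the rules pass over those that are not, and their reading is None.
Of pack0, pack1, pack2, pack3 only 3 to 4 are there at a start; the rules pass over those that are not, and their reading is None.
At some moment in a run one of pack0, pack1, pack2, pack3 may be knocked a few centimetres aside while the robot is not near it.
Once in a run the grip may slacken for a moment while it holds something.
It also fails if it takes over 200 s, if anything falls off the work surface, if the arm or the gripper's body presses on something with over 40 N, if the wrist force passes 120 N, or if a joint passes its speed limit or range.

### The arm

A 6-joint arm with a two-finger parallel gripper is mounted at the origin on the work surface. World frame = base frame: x ahead of the robot, y to its left, z up, the work surface at z = 0. Lengths are in m, angles in rad, forces in N, time in s.
With the tool pointing down it reaches from about 0.3 to 0.75 m from the base axis. Payload 8.5 kg.
Tool frame: the origin (TCP) lies between the finger pads; the fingertips stand 8 mm ahead of it and the grasp point (between the pads) lies 11 mm behind it; z points along the fingers, y is the line along which they close (so a half turn about z gives the same grasp; the last joint's range is limited). The gripper opens to 88 mm and grips with 3 to 60 N. Pads are 18 mm wide; open, the fingers measure 123 mm over their backs; the gripper's body (75 mm by 187 mm) begins 45 mm behind the grasp point.
Start: joints at [0.934, 0.381, 1.297, -0, 1.464, -0.215], TCP at [0.225, 0.502, 0.247] pointing down, gripper open.
Joint ranges: [-3.11, 3.11], [-0.89, 2.33], [0.22, 2.48], [-1.42, 4.56], [0.17, 2.85], [-2.88, 2.88]. Speed limits (rad/s): [2.39, 2.39, 3.14, 3.14, 3.14, 3.14].

### API

Orientations are given as a unit quaternion [x, y, z, w].
In Python, from rig import manip, read_camera gives the robot as it stands.
- The arm moves only by the shell command python3 -m pendant 'ROWS' [FORCE]. ROWS is JSON, a list of rows, each a list of 7 numbers: the shift along the tool's x, y, z normalised to -1 to 1, where 1 is 0.4 m, then the turn, a rotation vector about the tool's x, y, z normalised to -1 to 1, where 1 is pi rad, then the closure, from -1 (fully open) to 1 (shut). A call has 1 to 12 rows; each row is the pose to reach, as a shift and turn from the pose commanded when the call began, along the tool's axes at that moment, turning the shorter way round; what a row does not reach only later rows make up. A row lasts 1/8 s, in which the tool goes at most 62.5 mm and 10.7 degrees, less where a joint would pass 70% of its speed; a pose out of reach is approached as far as the arm can. A call with a number of a shift or a turn outside -1 to 1 is refused whole. A call with a gripper value outside its range is refused whole. The fingers move at their own pace and stop on an object; FORCE is the grip in N (left out, the last holds). Time passes only in rows, so rows that repeat a pose let the fingers close. It gives the time, the measured TCP pose, the force, the opening and the grip force at its end, in the units of the state.
- manip.get_obs(): the state, without advancing time (a new reading comes with each control period).
- read_camera(name): name is "scene" or "top" or "wrist"; returns a dict with "frame" (384x512x3 uint8, blue, green, red), "K" (3x3 intrinsics, pixels), "rvec" (rotation vector, rad) and "tvec" (3), from world to camera coordinates, as OpenCV has them. Camera axes: x right, y down, z forward; pixel columns grow to the right and rows downward; lengths in m; the calibration is good to about 2 mm. A picture is of the moment at which its call begins. There is no depth.
- manip.hand_in(): hands the job in; it is judged then, once.
The state is a dict: "clock": time; "joint_pos": joint angles; "dq": joint speeds; "joint_efforts": joint torques, N m; "ee_pos": TCP position; "ee_rot": TCP orientation; "ft_force": force on the tool from outside, world axes, zero at the start; "moment": the same for the moment, N m; "width": finger opening in m; "grip_force": force on a finger pad.
Only numpy, scipy, OpenCV 4.12 (cv2) and the standard library are available. Lean on these libraries where they do the work, as an engineer would, in place of code of your own. Each camera call takes 0.05 s, during which the arm holds its last target. There are 200 camera calls.

## Working session

There is one attempt and no reset: what is moved stays moved. The work goes in short steps, Python scripts to look and compute and a shell command to move; the robot and the scene stay as the last step left them, time stands still between calls to the robot, and variables do not carry over. Pictures are saved under pics/ and viewed, at most 14 in all, crops included, and the job is handed in when it is done.

```bash
ls; mkdir -p pics
python3 - <<'E'
from rig import manip, read_camera
import cv2
for n in ("scene","top"):
    c=read_camera(n); cv2.imwrite(f"pics/{n}0.png",cv2.resize(c["frame"],(800,600),interpolation=cv2.INTER_CUBIC))
    print(n,c["K"].round(1).tolist(),c["rvec"],c["tvec"])
o=manip.get_obs();print(o)
E
```

```text
pics
scene [[346.7, 0.0, 260.9], [0.0, 346.7, 198.8], [0.0, 0.0, 1.0]] [ 2.43405584  0.68773215 -0.24210415] [-0.48036388 -0.18893788  1.01490872]
top [[394.8, 0.0, 251.3], [0.0, 394.8, 198.5], [0.0, 0.0, 1.0]] [ 2.24538017 -1.9647001   0.20070551] [-0.06287769  0.55440849  1.0249937 ]
{'clock': 0.1, 'joint_pos': array([ 9.33702651e-01,  3.81094075e-01,  1.29812574e+00, -6.07874195e-07,
        1.46360306e+00, -2.15311061e-01]), 'dq': array([ 3.74144065e-04, -2.84070825e-03, -2.94497295e-03, -1.74201005e-05,
        1.79692588e-03,  1.88731223e-04]), 'joint_efforts': array([ 3.20773688e-03, -4.38649678e+01, -2.24912524e+01,  7.13817333e-02,
        3.41556128e-02, -1.12527135e-05]), 'ee_pos': array([0.22502887, 0.50160285, 0.24623804]), 'ee_rot': array([ 2.09331471e-01,  9.77844546e-01, -5.60206333e-04, -2.54020074e-04]), 'ft_force': array([ 0.12052424,  0.38279669, -0.14448575]), 'moment': array([ 0.00403767, -0.01803055,  0.00511186]), 'grip_force': 0.0, 'width': 0.08817576544143023}
```

View pics/top0.png

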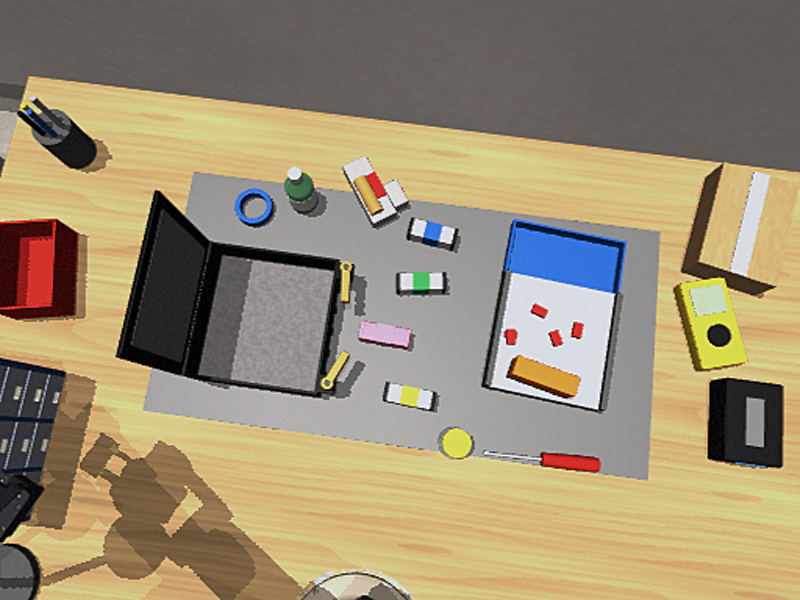

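View pics/scene0.png

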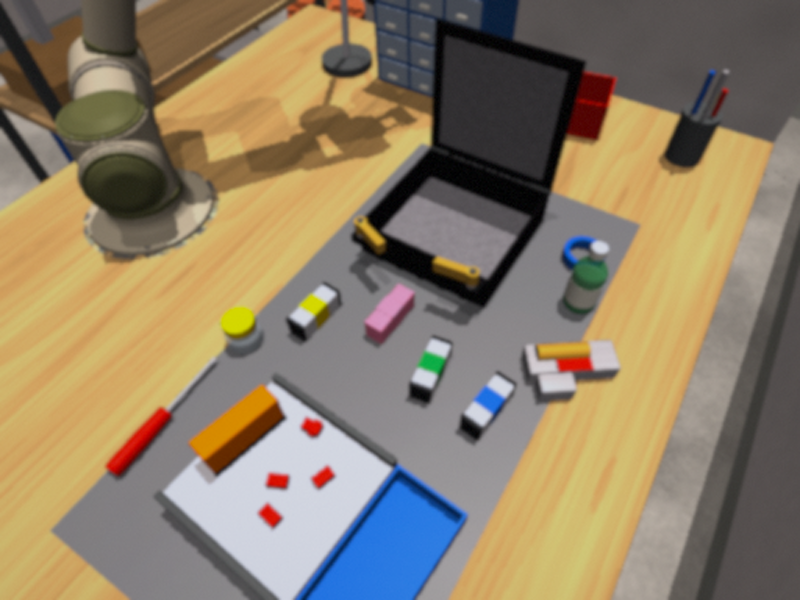

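Top view: blue-band pack at (433,233), green at (421,282), yellow at (411,396), pink look-alike at (385,333, to be left). There is no white-band pack. Four chips are at (539,311), (511,337), (556,338) and (577,330), and the scraper is at (545,376). The case, open lid and button pivots are at (335,383) near and (347,268) far.

```bash
cat > lib.py <<'E'
import numpy as np, cv2
from rig import manip, read_camera
from scipy.spatial.transform import Rotation as R
def cam(n):
    c=read_camera(n); c["R"]=cv2.Rodrigues(np.array(c["rvec"]))[0]; c["pos"]=-c["R"].T@np.array(c["tvec"]).ravel(); return c
def onplane(c,uv,z):
    uv=np.atleast_2d(np.array(uv,float)); d=np.c_[uv,np.ones(len(uv))]@np.linalg.inv(c["K"]).T@c["R"]
    return c["pos"]+d*((z-c["pos"][2])/d[:,2])[:,None]
def proj(c,P): return cv2.projectPoints(np.atleast_2d(np.array(P,float)),np.array(c["rvec"]),np.array(c["tvec"]),c["K"],None)[0].reshape(-1,2)
def blobs(c,lo,hi,amin=20):
    m=cv2.inRange(cv2.cvtColor(c["frame"],cv2.COLOR_BGR2HSV),lo,hi)
    cs=cv2.findContours(m,cv2.RETR_EXTERNAL,cv2.CHAIN_APPROX_NONE)[0]
    return [k.reshape(-1,2) for k in cs if cv2.contourArea(k)>=amin]
def rect(c,k,z):
    "min-area rectangle on plane z: centre mm, sizes mm, direction of long side deg"
    p=onplane(c,k,z)[:,:2]*1000; r=cv2.boxPoints(cv2.minAreaRect(p.astype(np.float32)))
    a,b=r[1]-r[0],r[2]-r[1]
    if np.linalg.norm(a)<np.linalg.norm(b): a,b=b,a
    return r.mean(0).round(1),np.round([np.linalg.norm(a),np.linalg.norm(b)],1),round(np.degrees(np.arctan2(a[1],a[0]))%180,1)
def goto(x,y,z,yaw):
    """work out tool-frame shift/turn (normalised) to a tool-down pose whose closing (tool y) axis is at yaw deg (mod 180)"""
    o=manip.get_obs(); R0=R.from_quat(o["ee_rot"]); d=R0.inv().apply(np.array([x,y,z])-o["ee_pos"])/0.4
    best=None
    for k in (0,180):
        a=np.radians(yaw+k); Y=np.array([np.cos(a),np.sin(a),0]); Z=np.array([0,0,-1.]); T=R.from_matrix(np.c_[np.cross(Y,Z),Y,Z])
        w=(R0.inv()*T).as_rotvec()/np.pi
        print("shift",d.round(4),"turn",w.round(4), "rows>=",int(np.ceil(max(np.linalg.norm(d)*.4/.0625,np.linalg.norm(w)*180/10.7))))
def st():
    o=manip.get_obs(); Y=R.from_quat(o["ee_rot"]).apply([0,1,0])
    print("t",round(o["clock"],2),"tcp",(o["ee_pos"]*1000).round(1),"yaw",round(np.degrees(np.arctan2(Y[1],Y[0])),1),"q",o["joint_pos"].round(2),"F",o["ft_force"].round(1),"w",round(o["width"]*1000,1),"g",round(o["grip_force"],1))
E
python3 - <<'E'
from lib import *
c=cam("top");print("pos",c["pos"])
B={"red":((0,150,120),(6,255,255)),"orange":((8,150,100),(20,255,255)),"yellow":((26,150,100),(34,255,255)),"green":((45,120,80),(75,255,255)),"blue":((100,120,80),(125,255,255)),"brass":((20,120,60),(26,255,255)),"plate":((0,0,170),(179,50,255)),"pink":((140,40,120),(175,140,255))}
Z={"red":.05,"orange":.096,"yellow":.038,"green":.038,"blue":.038,"brass":.099,"plate":.04,"pink":.038}
for n,(lo,hi) in B.items():
    for k in blobs(c,lo,hi):
        ctr=k.mean(0)
        if 80<ctr[0]<425 and 90<ctr[1]<310: print(n,"px",(ctr/.64).round(),*rect(c,k,Z[n]))
cv2.imwrite("pics/case.png",cv2.resize(c["frame"][110:270,70:270],None,fx=4,fy=3.7,interpolation=cv2.INTER_CUBIC)[:600])
E
```

```text
pos [ 0.34243064 -0.01625107  1.11553199]
red px [570. 462.] [ 341.2 -318.5] [95.5 22.9] 90.6
red px [555. 338.] [ 548.4 -276.8] [25.  13.5] 26.5
red px [510. 336.] [ 540.8 -198.4] [22.1 19.4] 7.6
red px [577. 329.] [ 567.9 -313.2] [24.6 13.8] 173.2
red px [539. 310.] [ 593.6 -243.8] [24.3 12.8] 70.0
red px [375. 185.] [788.8  74.1] [47.4 19.5] 35.9
orange px [544. 375.] [ 474.9 -252.6] [111.5  32.9] 77.4
orange px [363. 196.] [746.2  88.6] [69.7  8.1] 35.0
orange px [371. 193.] [754.5  75.8] [68.4  7.3] 34.9
yellow px [456. 443.] [ 347.8 -126.4] [48.2 47. ] 97.6
yellow px [408. 396.] [415.5 -35.8] [31.8 25.5] 176.1
green px [421. 280.] [622.4 -31.7] [32.1 25.4] 7.2
blue px [432. 230.] [718.7 -40.5] [33.1 29.2] 171.8
blue px [565. 256.] [ 703.9 -284.9] [211.  101.6] 85.5
blue px [252. 205.] [722.9 294.8] [66.6 64.1] 97.7
brass px [543. 378.] [ 474.1 -254.3] [103.1  27.3] 77.2
brass px [344. 280.] [590.5 101.7] [65.9 21. ] 177.4
brass px [367. 193.] [750.8  80.1] [69.5 14.5] 35.5
plate px [333. 379.] [471.4 127.8] [574.2 283.1] 90.0
plate px [553. 341.] [ 547.6 -275.9] [209.4 187.7] 175.5
plate px [406. 281.] [617.6  -4.1] [29.1 22. ] 13.4
plate px [435. 280.] [626.7 -56.6] [29.2 19.7] 6.9
plate px [446. 234.] [714.4 -67. ] [30.4 22.1] 173.4
plate px [418. 227.] [721.1 -13.7] [30.6 21.5] 173.7
plate px [294. 173.] [796.  229.3] [23.5 21.8] 97.7
plate px [372. 192.] [792.7  75.1] [125.8  77.1] 35.5
pink px [385. 334.] [518.6  22. ] [90.4 31.8] 87.8
```

View pics/case.png

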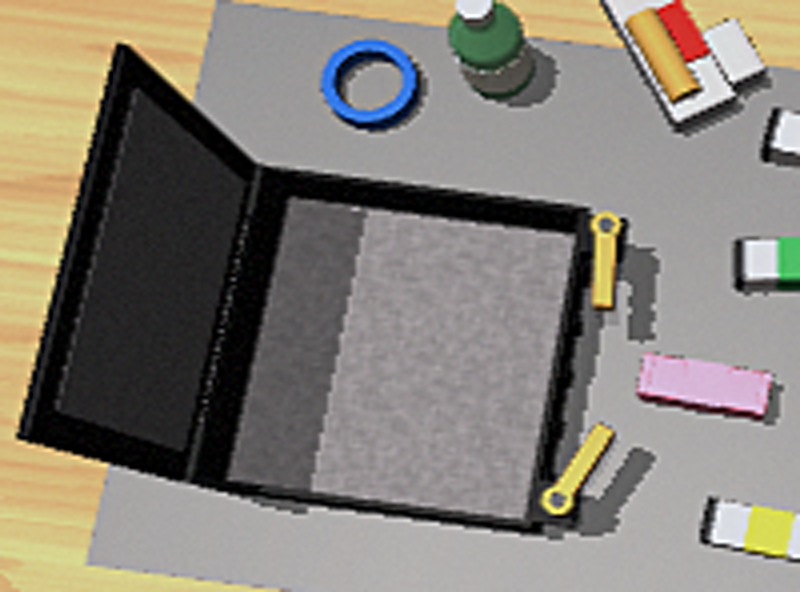

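Run:
```python
from lib import *
st()
goto(.4749,-.2526,.25,-12.6)
```

```text
t 0.15 tcp [225.  501.6 246.3] yaw 65.8 q [ 0.93  0.38  1.3   0.    1.46 -0.22] F [0.2 0.8 1. ] w 88.3 g 0.0
shift [-1.3418 -1.4647 -0.008 ] turn [-3.000e-04  2.000e-04  4.357e-01] rows>= 13
shift [-1.3418 -1.4647 -0.008 ] turn [-2.000e-04 -4.000e-04 -5.643e-01] rows>= 13
```

Run:
```python
from lib import *
c=cam("top")
A=onplane(c,[[209,244.6]],.099)[0];B=onplane(c,[[221.5,170.5]],.099)[0]
print(A,B,np.linalg.norm(A-B))
y=(A-B)[:2]/np.linalg.norm((A-B)[:2]); x=np.array([-y[1],y[0]])*-1
x=x if x[1]>0 else -x
M=(A+B)[:2]/2+x*.133
print("case x",x,"y",y,"center",M)
P=lambda u,v,z:np.r_[M+u*x+v*y,z]
# check rim corners in both cameras
for n in ("top","scene"):
    cc=c if n=="top" else cam(n); f=cc["frame"].copy()
    for u,v,z in [(-.115,-.12,.068),(-.115,.12,.068),(.115,.12,.068),(.115,-.12,.068),(-.133,.1,.099),(-.133,-.1,.099)]:
        p=proj(cc,P(u,v,z))[0]; cv2.circle(f,tuple(int(round(i)) for i in p),1,(255,0,255),-1)
    if n=="top": a=f[110:270,70:270]
    else: b=f[80:240,200:400]
cv2.imwrite("pics/chk.png",cv2.resize(np.hstack([a,b]),(800,320),interpolation=cv2.INTER_NEAREST))
goto(.33,.1,.26,30)
```

```text
[0.41493761 0.10181803 0.099     ] [0.61407407 0.09911355 0.099     ] 0.1991548309021684
case x [0.01357977 0.99990779] y [-0.99990779  0.01357977] center [0.51631195 0.23345353]
shift [-0.6504 -0.8089 -0.0334] turn [-0.0002  0.      0.1991] rows>= 7
shift [-0.6504 -0.8089 -0.0334] turn [-0.000e+00 -3.000e-04 -8.009e-01] rows>= 14
```

View pics/chk.png

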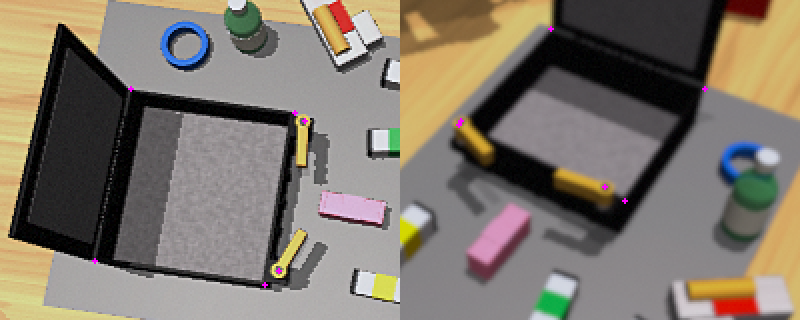

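The projected rim corners and pivots fit both views, so the case pose holds: centre (516,233) mm, its x along world +y.

```bash
python3 -m pendant '[[-0.65,-0.81,-0.03,0,0,0.2,-1],[-0.65,-0.81,-0.03,0,0,0.2,-1],[-0.65,-0.81,-0.03,0,0,0.2,-1],[-0.65,-0.81,-0.03,0,0,0.2,-1],[-0.65,-0.81,-0.03,0,0,0.2,-1],[-0.65,-0.81,-0.03,0,0,0.2,-1],[-0.65,-0.81,-0.03,0,0,0.2,-1],[-0.65,-0.81,-0.03,0,0,0.2,-1]]' 30; python3 -c "
from lib import *
st(); goto(.4749,-.2526,.16,-12.6)"
```

```text
clock: 1.25
ee_pos: [0.3303, 0.0978, 0.2589]
ee_rot: [0.503, 0.864, 0.0, 0.0]
ft_force: [-0.1, 0.4, -0.4]
width: 0.0879
grip_force: 0.0
t 1.25 tcp [330.3  97.8 258.9] yaw 29.5 q [-0.06 -0.    1.76 -0.    1.38 -0.58] F [-0.1  0.4 -0.4] w 87.9 g 0.0
shift [-0.9402 -0.1176  0.2475] turn [1.000e-04 1.000e-04 2.342e-01] rows>= 7
shift [-0.9402 -0.1176  0.2475] turn [-1.000e-04  2.000e-04 -7.658e-01] rows>= 13
```

```bash
python3 -m pendant '[[-0.94,-0.12,0.1,0,0,0.234,-1],[-0.94,-0.12,0.1,0,0,0.234,-1],[-0.94,-0.12,0.1,0,0,0.234,-1],[-0.94,-0.12,0.1,0,0,0.234,-1],[-0.94,-0.12,0.1,0,0,0.234,-1],[-0.94,-0.12,0.1,0,0,0.234,-1],[-0.94,-0.12,0.1,0,0,0.234,-1],[-0.94,-0.12,0.1,0,0,0.234,-1]]'; python3 -c "
from lib import *
st(); goto(.4749,-.2526,.069,-12.6)
c=cam('wrist');cv2.imwrite('pics/w1.png',c['frame']);print(c['pos'])
for k in blobs(c,(8,150,100),(20,255,255),300): print(rect(c,k,.096))
for k in blobs(c,(0,150,120),(6,255,255),60): print('red',rect(c,k,.05))
"
```

```text
clock: 2.25
ee_pos: [0.4754, -0.2492, 0.2183]
ee_rot: [0.778, 0.628, 0.0, -0.001]
ft_force: [-0.3, -0.8, -0.3]
width: 0.0883
grip_force: 0.0
t 2.25 tcp [ 475.4 -249.2  218.3] yaw -12.2 q [-0.7   0.38  1.38  0.    1.38 -0.49] F [-0.3 -0.8 -0.3] w 88.3 g 0.0
shift [-0.0089  0.001   0.3733] turn [-0.0003 -0.0003  0.002 ] rows>= 3
shift [-0.0089  0.001   0.3733] turn [ 4.00e-04 -5.00e-04 -9.98e-01] rows>= 17
[ 0.48889966 -0.18458435  0.35680291]
(array([ 475.8, -255.1], dtype=float32), array([109.6,  33. ], dtype=float32), np.float32(77.6))
red (array([ 568.6, -315.1], dtype=float32), array([24. , 15.4], dtype=float32), np.float32(173.1))
red (array([ 549.4, -278.6], dtype=float32), array([25.3, 15.3], dtype=float32), np.float32(25.8))
red (array([ 594.2, -246. ], dtype=float32), array([25.2, 15.4], dtype=float32), np.float32(72.3))
red (array([ 541.6, -200.3], dtype=float32), array([25.3, 21.1], dtype=float32), np.float32(6.1))
```

View pics/w1.png

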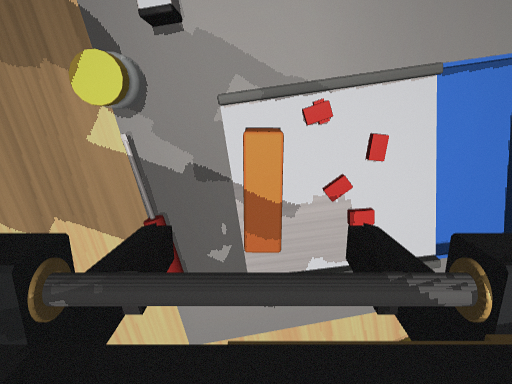

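The wrist view confirms the scraper at (263,190) px, about (475.5,-254) mm, with four red chips ahead of it. I'll descend and grip it.

```bash
python3 -m pendant '[[-0.012,0.001,0.2,0,0,0.002,-1],[-0.012,0.001,0.3,0,0,0.002,-1],[-0.012,0.001,0.373,0,0,0.002,-1],[-0.012,0.001,0.373,0,0,0.002,-1],[-0.012,0.001,0.373,0,0,0.002,1],[-0.012,0.001,0.373,0,0,0.002,1],[-0.012,0.001,0.373,0,0,0.002,1],[-0.012,0.001,0.373,0,0,0.002,1],[-0.012,0.001,0.373,0,0,0.002,1],[-0.012,0.001,0.373,0,0,0.002,1]]' 45; python3 -c "
from lib import *
st()"
```

```text
clock: 3.55
ee_pos: [0.4747, -0.2552, 0.0697]
ee_rot: [0.781, 0.625, 0.0, 0.0]
ft_force: [1.7, -0.8, -0.2]
width: 0.0337
grip_force: 45.0
t 3.55 tcp [ 474.7 -255.2   69.7] yaw -12.7 q [-0.71  0.56  1.58  0.    1.01 -0.49] F [ 1.7 -0.8 -0.2] w 33.7 g 45.0
```

```bash
python3 -c "
from lib import *
goto(.479,-.235,.0727,-4.5)"
```

```text
shift [ 0.0517 -0.0006 -0.0076] turn [ 0.0002  0.0001 -0.0453] rows>= 1
shift [ 0.0517 -0.0006 -0.0076] turn [ 1.000e-04 -3.000e-04  9.547e-01] rows>= 17
```

```bash
python3 -m pendant '[[0,0,-0.0076,0,0,0,1],[0,0,-0.0076,0,0,-0.045,1],[0.05,0,-0.0076,0,0,-0.045,1],[0.05,0,-0.0076,0,0,-0.045,1],[0.05,0,-0.0076,0,0,-0.045,1]]' 45
python3 - <<'E'
from lib import *
st()
S=np.array([548,-276.7]);x=np.array([.9969,-.0785]);y=np.array([.0785,.9969])
c=cam("top")
for k in blobs(c,(8,150,100),(20,255,255),200):
    r=rect(c,k,.0985); d=r[0]-S; print(r,"st",d@x,d@y)
c=cam("wrist")
for k in blobs(c,(8,150,100),(20,255,255),200):
    r=rect(c,k,.0985); d=r[0]-S; print(r,"st",d@x,d@y)
cv2.imwrite("pics/w2.png",c["frame"])
E
```

```text
clock: 4.18
ee_pos: [0.479, -0.2353, 0.0726]
ee_rot: [0.735, 0.678, -0.0, 0.0]
ft_force: [0.0, 0.1, -1.7]
width: 0.0337
grip_force: 45.0
t 4.17 tcp [ 479.  -235.3   72.6] yaw -4.6 q [-0.68  0.55  1.59 -0.    1.01 -0.6 ] F [ 0.   0.1 -1.7] w 33.7 g 45.0
(array([ 476.5, -257.3], dtype=float32), array([33. , 17.2], dtype=float32), np.float32(175.4)) st -72.80125095825196 13.727122169189443
(array([ 480.6, -205.8], dtype=float32), array([54.7, 33.1], dtype=float32), np.float32(85.4)) st -72.75670367584229 65.3893074368286
```

View pics/w2.png

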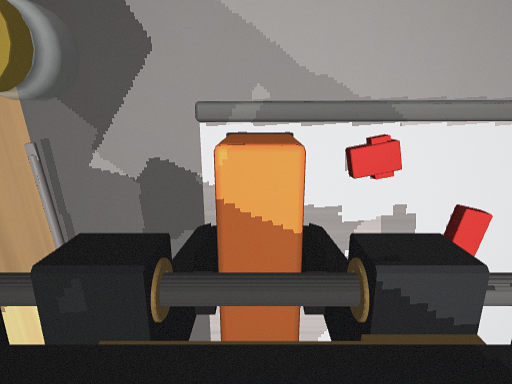

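The far edge of the scraper clears the rail (rows 133 vs 122) and covers the chip at (375,157). I'll sweep the first lane.

```bash
python3 -m pendant '[[0,0.035,0.0025,0,0,0,1],[0,0.07,0.0025,0,0,0,1],[0,0.105,0.0025,0,0,0,1],[0,0.14,0.0025,0,0,0,1],[0,0.175,0.0025,0,0,0,1],[0,0.21,0.0025,0,0,0,1],[0,0.245,0.0025,0,0,0,1],[0,0.28,0.0025,0,0,0,1],[0,0.315,0.0025,0,0,0,1],[0,0.35,0.0025,0,0,0,1],[0,0.385,0.0025,0,0,0,1],[0,0.42,0.0025,0,0,0,1]]' 45;  python3 -m pendant '[[0,0.02,0,0,0,0,1],[0,0.02,0,0,0,0,1],[0,0.02,0,0,0,0,1]]'
python3 - <<'E'
from lib import *
st()
S=np.array([548,-276.7]);x=np.array([.9969,-.0785]);y=np.array([.0785,.9969])
c=cam("top")
for k in blobs(c,(0,150,100),(6,255,255),10):
  for z in (.05,.015):
    r=rect(c,k,z); d=r[0]-S; 
    if abs(d).max()<250:print(z,r,"st",d@x,d@y)
E
```

```text
clock: 5.78
ee_pos: [0.6475, -0.249, 0.0712]
ee_rot: [0.735, 0.678, 0.0, -0.0]
ft_force: [1.0, -0.1, -1.4]
width: 0.0335
grip_force: 45.0
clock: 6.15
ee_pos: [0.6541, -0.2495, 0.0715]
ee_rot: [0.735, 0.678, -0.0, -0.0]
ft_force: [0.0, -0.2, -1.4]
width: 0.0339
grip_force: 45.0
t 6.15 tcp [ 654.1 -249.5   71.5] yaw -4.6 q [-0.53  0.79  1.06 -0.    1.29 -0.45] F [ 0.  -0.2 -1.4] w 33.9 g 45.0
0.05 (array([ 341.2, -319. ], dtype=float32), array([94.2, 23.5], dtype=float32), np.float32(91.4)) st -202.83835783081057 -58.402669041748055
0.015 (array([ 341.2, -328.9], dtype=float32), array([97.3, 24.3], dtype=float32), np.float32(91.4)) st -202.06120830993655 -68.27197295715334
0.05 (array([ 566.9, -313.1], dtype=float32), array([21.2, 13.8], dtype=float32), np.float32(173.1)) st 21.698834817504885 -34.803514168090835
0.015 (array([ 574.2, -322.8], dtype=float32), array([21.9, 14.2], dtype=float32), np.float32(173.1)) st 29.737641210937504 -43.9003768725586
```

```bash
python3 -m pendant '[[0,0,-0.08,0,0,0,1],[-0.05,-0.12,-0.08,0,0,0,1],[-0.1,-0.24,-0.08,0,0,0,1],[-0.18,-0.36,-0.08,0,0,0,1],[-0.18,-0.36,-0.08,0,0,0,1],[-0.18,-0.36,-0.08,0,0,0,1],[-0.18,-0.36,-0.03,0,0,0,1],[-0.18,-0.36,0,0,0,0,1],[-0.18,-0.36,0,0,0,0,1]]' 45
python3 - <<'E'
from lib import *
st()
S=np.array([548,-276.7]);x=np.array([.9969,-.0785]);y=np.array([.0785,.9969])
c=cam("top"); cv2.imwrite("pics/t2.png",cv2.resize(c["frame"][120:300,270:430],None,fx=3,fy=3))
for k in blobs(c,(0,150,60),(6,255,255),8):
  for z in (.05,.014):
    r=rect(c,k,z); d=r[0]-S; 
    if abs(d).max()<250 and d@x>-150:print(z,r,"st",d@x,d@y)
E
```

```text
clock: 7.32
ee_pos: [0.5055, -0.3093, 0.0709]
ee_rot: [0.734, 0.679, -0.0, -0.001]
ft_force: [-0.0, -0.7, -1.2]
width: 0.0338
grip_force: 45.0
t 7.33 tcp [ 505.5 -309.3   70.9] yaw -4.5 q [-0.75  0.63  1.42  0.    1.1  -0.67] F [-0.  -0.7 -1.2] w 33.8 g 45.0
0.05 (array([ 661.3, -241. ], dtype=float32), array([22.8,  8.5], dtype=float32), np.float32(83.0)) st 110.14630783081056 44.48337904174804
0.014 (array([ 672. , -248.6], dtype=float32), array([23.6,  8.8], dtype=float32), np.float32(83.0)) st 121.40975047912598 37.74688391540526
0.05 (array([ 680. , -284.8], dtype=float32), array([23.5, 14.1], dtype=float32), np.float32(175.3)) st 132.22664904174806 2.2871221691894417
0.014 (array([ 691.4, -293.9], dtype=float32), array([24.3, 14.6], dtype=float32), np.float32(175.3)) st 144.30568385925292 -5.889771998901378
0.05 (array([ 685. , -205.7], dtype=float32), array([23.5, 16.8], dtype=float32), np.float32(5.1)) st 131.00179976043702 81.53440304229736
0.014 (array([ 696.6, -212.1], dtype=float32), array([24.2, 17.4], dtype=float32), np.float32(5.1)) st 143.06821614074707 76.06483199890135
```

View pics/t2.png

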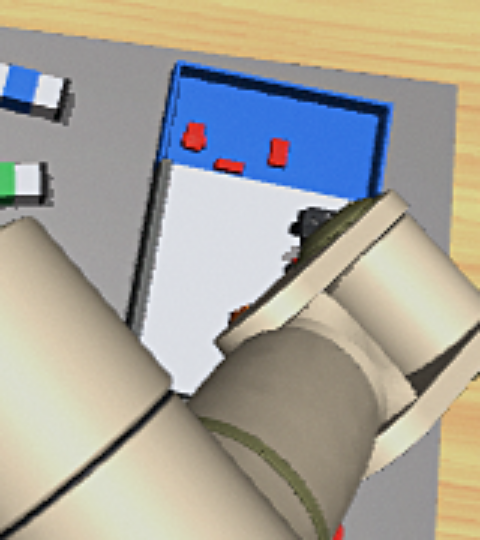

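Three chips are in the tray at (194,137), (230,165) and (278,152). I'll sweep the second lane.

```bash
python3 -m pendant '[[0,0.033,0,0,0,0,1],[0,0.066,0,0,0,0,1],[0,0.1,0,0,0,0,1],[0,0.133,0,0,0,0,1],[0,0.166,0,0,0,0,1],[0,0.2,0,0,0,0,1],[0,0.233,0,0,0,0,1],[0,0.266,0,0,0,0,1],[0,0.3,0,0,0,0,1],[0,0.333,0,0,0,0,1],[0,0.36,0,0,0,0,1],[0,0.36,0,0,0,0,1]]' 45;  python3 -m pendant '[[0,0,-0.1,0,0,0,1],[0.05,-0.1,-0.2,0,0,0,1],[0.1,-0.2,-0.3,0,0,0,1],[0.1,-0.3,-0.3,0,0,0,1],[0.1,-0.35,-0.3,0,0,0,1],[0.1,-0.35,-0.3,0,0,0,1]]'
python3 - <<'E'
from lib import *
st()
S=np.array([548,-276.7]);x=np.array([.9969,-.0785]);y=np.array([.0785,.9969])
for n in ("top","scene"):
 c=cam(n)
 for k in blobs(c,(0,150,60),(6,255,255),8):
  for z in (.05,.014):
    r=rect(c,k,z); d=r[0]-S; 
    if abs(d).max()<250 and d@x>-150:print(n,z,r,"st",d@x,d@y)
goto(.46,.10,.25,0)
c=cam("top"); cv2.imwrite("pics/t3.png",cv2.resize(c["frame"][120:300,270:430],None,fx=3,fy=3))
E
```

```text
clock: 8.88
ee_pos: [0.6496, -0.321, 0.0713]
ee_rot: [0.734, 0.679, 0.0, 0.0]
ft_force: [-0.5, 0.8, -2.0]
width: 0.0336
grip_force: 45.0
clock: 9.62
ee_pos: [0.5115, -0.2702, 0.1923]
ee_rot: [0.735, 0.678, 0.0, 0.0]
ft_force: [0.5, -0.1, -1.3]
width: 0.0333
grip_force: 45.0
t 9.62 tcp [ 511.5 -270.2  192.3] yaw -4.6 q [-0.69  0.47  1.31 -0.    1.36 -0.61] F [ 0.5 -0.1 -1.3] w 33.3 g 45.0
top 0.05 (array([ 661.2, -241.3], dtype=float32), array([22.2,  8.5], dtype=float32), np.float32(83.0)) st 110.07019240875243 44.17645791595458
top 0.014 (array([ 672. , -248.9], dtype=float32), array([23. ,  8.8], dtype=float32), np.float32(83.0)) st 121.43329952087403 37.447826084594716
top 0.05 (array([ 680. , -284.8], dtype=float32), array([23.5, 14.1], dtype=float32), np.float32(175.4)) st 132.22664904174806 2.2871221691894417
top 0.014 (array([ 691.4, -293.9], dtype=float32), array([24.3, 14.6], dtype=float32), np.float32(175.4)) st 144.30568385925292 -5.889771998901378
top 0.05 (array([ 685. , -205.7], dtype=float32), array([23.5, 16.8], dtype=float32), np.float32(5.1)) st 131.00179976043702 8
[... 788 characters left out ...]
9], dtype=float32), array([18.8,  4.4], dtype=float32), np.float32(85.1)) st 130.23589169006348 30.11632704284667
scene 0.014 (array([ 672.9, -250.1], dtype=float32), array([19.8,  4.6], dtype=float32), np.float32(85.1)) st 122.42473481750488 36.32218583190917
scene 0.05 (array([ 706.3, -225. ], dtype=float32), array([18. , 14.2], dtype=float32), np.float32(167.6)) st 153.75080783081054 63.96627904174804
scene 0.014 (array([ 700.5, -216.5], dtype=float32), array([19. , 14.9], dtype=float32), np.float32(167.6)) st 147.30155000000002 71.98463
shift [ 0.9129 -0.205  -0.146 ] turn [ 0.0002  0.0001 -0.0253] rows>= 7
shift [ 0.9129 -0.205  -0.146 ] turn [ 2.000e-04 -3.000e-04  9.747e-01] rows>= 17
```

View pics/t3.png

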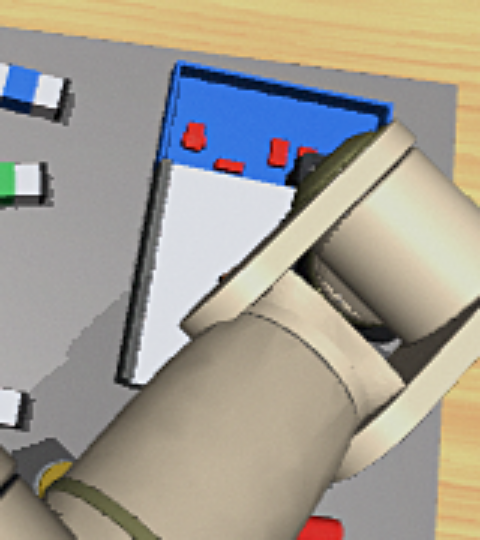

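All four chips lie in the tray; both views agree at floor height. The plate looks clear apart from the part hidden by the arm, which I'll recheck. Now I'll carry the scraper to the case.

```bash
python3 -m pendant '[[0.9,-0.1,-0.05,0,0,-0.021,1],[0.9,-0.1,-0.05,0,0,-0.021,1],[0.9,-0.1,-0.05,0,0,-0.021,1],[0.9,-0.1,-0.05,0,0,-0.021,1],[0.9,-0.1,-0.05,0,0,-0.021,1],[0.9,-0.1,-0.05,0,0,-0.021,1],[0.9,-0.1,-0.05,0,0,-0.021,1],[0.9,-0.1,-0.05,0,0,-0.021,1]]' 45
python3 - <<'E'
from lib import *
st()
S=np.array([548,-276.7]);x=np.array([.9969,-.0785]);y=np.array([.0785,.9969])
c=cam("top")
for k in blobs(c,(0,150,60),(6,255,255),5):
    r=rect(c,k,.014); d=r[0]-S
    if abs(d).max()<250 and d@x>-150:print(r,"st",d@x,d@y)
for k in blobs(c,(0,0,170),(179,60,255),30):
    ctr=k.mean(0)/.64
    if 340<ctr[0]<480 and 200<ctr[1]<420: print("white",ctr.round(),rect(c,k,.038))
goto(.447,.235,.0355,-.8)
E
```

```text
clock: 10.78
ee_pos: [0.5014, 0.0916, 0.2113]
ee_rot: [0.712, 0.703, -0.0, 0.0]
ft_force: [0.5, -0.3, -2.9]
width: 0.0337
grip_force: 45.0
t 10.78 tcp [501.4  91.6 211.3] yaw -0.7 q [-0.05  0.34  1.47 -0.    1.33 -0.04] F [ 0.5 -0.3 -2.9] w 33.7 g 45.0
(array([ 671.8, -248.9], dtype=float32), array([23.1,  8.3], dtype=float32), np.float32(85.8)) st 121.23390735168458 37.43212512634276
(array([ 686.2, -321.1], dtype=float32), array([24.1, 14.5], dtype=float32), np.float32(170.8)) st 141.25699264831545 -33.413665126342785
(array([ 691.4, -293.9], dtype=float32), array([24.3, 14.6], dtype=float32), np.float32(175.3)) st 144.30568385925292 -5.889771998901378
(array([ 696.6, -212.1], dtype=float32), array([24.2, 17.4], dtype=float32), np.float32(5.1)) st 143.06821614074707 76.06483199890135
white [424. 399.] (array([413.8, -62.6], dtype=float32), array([28.6, 21.8], dtype=float32), np.float32(175.8))
white [399. 389.] (array([420.5, -21.9], dtype=float32), array([46.5, 36.2], dtype=float32), np.float32(89.5))
white [451. 399.] (array([ 429.7, -102.2], dtype=float32), array([235.1, 111.3], dtype=float32), np.float32(14.2))
white [406. 281.] (array([618.1,  -4.1], dtype=float32), array([29.1, 22. ], dtype=float32), np.float32(13.4))
white [435. 280.] (array([627.2, -56.7], dtype=float32), array([29.3, 19.8], dtype=float32), np.float32(6.9))
white [395. 304.] (array([577.5,  16.2], dtype=float32), array([115.2,  42.8], dtype=float32), np.float32(47.0))
white [446. 234.] (array([715., -67.], dtype=float32), array([30.6, 22.2], dtype=float32), np.float32(173.4))
white [418. 227.] (array([721.7, -14. ], dtype=float32), array([30.6, 22.3], dtype=float32), np.float32(173.7))
shift [ 0.3581 -0.1408  0.4395] turn [-0.0001  0.0001 -0.    ] rows>= 4
shift [ 0.3581 -0.1408  0.4395] turn [1.e-04 1.e-04 1.e+00] rows>= 17
```

```bash
python3 -m pendant '[[0.15,-0.06,0,0,0,0,1],[0.3,-0.14,0,0,0,0,1],[0.358,-0.14,0.05,0,0,0,1],[0.358,-0.14,0.2,0,0,0,1],[0.358,-0.14,0.32,0,0,0,1],[0.358,-0.14,0.4,0,0,0,1],[0.358,-0.14,0.425,0,0,0,1],[0.358,-0.14,0.438,0,0,0,1],[0.358,-0.14,0.438,0,0,0,1]]' 45; python3 -m pendant '[[0,0,0,0,0,0,-0.25],[0,0,0,0,0,0,-0.25],[0,0,0,0,0,0,-0.25],[0,0,-0.1,0,0,0,-0.25],[0,0,-0.25,0,0,0,-0.25],[0,0,-0.4,0,0,0,-0.25],[0,0,-0.4,0,0,0,-0.25]]';python3 - <<'E'
from lib import *
st()
goto(.46,.05,.2,-4)
E
```

```text
clock: 11.95
ee_pos: [0.4475, 0.2355, 0.0371]
ee_rot: [0.712, 0.702, 0.001, 0.0]
ft_force: [-0.6, 0.8, -1.4]
width: 0.0335
grip_force: 45.0
clock: 12.82
ee_pos: [0.4483, 0.2361, 0.2006]
ee_rot: [0.712, 0.702, 0.004, 0.002]
ft_force: [0.4, -0.1, -2.2]
width: 0.0549
grip_force: 0.0
t 12.82 tcp [448.3 236.1 200.6] yaw -0.8 q [0.25 0.34 1.5  0.   1.29 0.26] F [ 0.4 -0.1 -2.2] w 54.9 g 0.0
shift [-0.4649  0.0355  0.0007] turn [ 0.0028 -0.0009  0.018 ] rows>= 3
shift [-0.4649  0.0355  0.0007] turn [ 0.0013  0.0043 -0.982 ] rows>= 17
```

```bash
python3 -m pendant '[[-0.1,0,0,0,0,0.018,-1],[-0.25,0,0,0,0,0.018,-1],[-0.4,-0.05,0,0,0,0.018,-1],[-0.55,-0.08,0,0,0,0.018,-1],[-0.68,-0.08,0.1,0,0,0.018,-1],[-0.68,-0.08,0.1,0,0,0.018,-1],[-0.68,-0.08,0.1,0,0,0.018,-1]]' 40;python3 - <<'E'
from lib import *
st()
c=cam("wrist")
for k in blobs(c,(26,150,80),(34,255,255),100): print(rect(c,k,.038))
for k in blobs(c,(0,0,150),(179,60,255),100): print("w",rect(c,k,.038))
c=cam("top")
for k in blobs(c,(26,150,80),(34,255,255),20): print("top",rect(c,k,.038))
goto(.4155,-.037,.017,-4)
E
```

```text
clock: 13.7
ee_pos: [0.411, -0.0355, 0.1561]
ee_rot: [0.732, 0.682, -0.0, -0.001]
ft_force: [-1.3, 0.3, -0.2]
width: 0.0881
grip_force: 0.0
t 13.7 tcp [411.  -35.5 156.1] yaw -4.0 q [-0.38  0.25  1.8   0.    1.09 -0.3 ] F [-1.3  0.3 -0.2] w 88.1 g 0.0
w (array([ 498.3, -188.1], dtype=float32), array([96. , 13.7], dtype=float32), np.float32(176.1))
w (array([ 397.6, -171.1], dtype=float32), array([93.6, 37.1], dtype=float32), np.float32(179.6))
w (array([ 463.4, -111.1], dtype=float32), array([52.1, 13. ], dtype=float32), np.float32(176.0))
w (array([ 350.3, -102.7], dtype=float32), array([44.8, 14.1], dtype=float32), np.float32(176.0))
w (array([413.9, -64.5], dtype=float32), array([25.9, 22.5], dtype=float32), np.float32(177.0))
w (array([617.5, -60.3], dtype=float32), array([23. , 13.4], dtype=float32), np.float32(97.7))
w (array([417.6, -11.5], dtype=float32), array([30.8, 22.6], dtype=float32), np.float32(176.0))
w (array([609.8,  -7.5], dtype=float32), array([23.5, 14.4], dtype=float32), np.float32(97.7))
w (array([400.3,  23.3], dtype=float32), array([35.5, 15.6], dtype=float32), np.float32(68.4))
w (array([542.8, -29.3], dtype=float32), array([179.3, 101.8], dtype=float32), np.float32(79.3))
w (array([520.9,  61.8], dtype=float32), array([28.5,  4.2], dtype=float32), np.float32(175.9))
w (array([486.1,  79.9], dtype=float32), array([92.9, 86.2], dtype=float32), np.float32(42.2))
w (array([389.9,  86.9], dtype=float32), array([110.1,  43.6], dtype=float32), np.float32(162.4))
top (array([ 343.1, -121.5], dtype=float32), array([24.8, 14.2], dtype=float32), np.float32(71.3))
top (array([ 616.8, -555. ], dtype=float32), array([155.2,  81.2], dtype=float32), np.float32(17.0))
shift [-0.0045  0.0104  0.3494] turn [0.0002 0.     0.0005] rows>= 3
shift [-0.0045  0.0104  0.3494] turn [-0.000e+00  3.000e-04 -9.995e-01] rows>= 17
```

```bash
python3 -m pendant '[[-0.006,0.011,0.13,0,0,0,-1],[-0.006,0.011,0.25,0,0,0,-1],[-0.006,0.011,0.32,0,0,0,-1],[-0.006,0.011,0.347,0,0,0,-1],[-0.006,0.011,0.347,0,0,0,1],[-0.006,0.011,0.347,0,0,0,1],[-0.006,0.011,0.347,0,0,0,1],[-0.006,0.011,0.347,0,0,0,1],[-0.006,0.011,0.347,0,0,0,1],[-0.006,0.011,0.3,0,0,0,1],[-0.006,0.011,0.15,0,0,0,1],[-0.006,0.011,-0.05,0,0,0,1]]' 45;python3 -m pendant '[[0,0,-0.08,0,0,0,1],[0,0,-0.08,0,0,0,1]]';python3 - <<'E'
from lib import *
st()
goto(.52,.18,.2,-.8)
goto(.52,.18,.0235,-.8)
E
```

```text
clock: 15.3
ee_pos: [0.4147, -0.0384, 0.1603]
ee_rot: [0.731, 0.682, -0.0, -0.001]
ft_force: [1.7, -0.7, -3.2]
width: 0.0317
grip_force: 44.9
clock: 15.55
ee_pos: [0.4159, -0.0388, 0.1924]
ee_rot: [0.731, 0.682, 0.001, 0.002]
ft_force: [-0.9, -0.2, -3.3]
width: 0.0317
grip_force: 44.9
t 15.55 tcp [415.9 -38.8 192.4] yaw -4.0 q [-0.38  0.2   1.73  0.    1.2  -0.31] F [-0.9 -0.2 -3.3] w 31.7 g 44.9
shift [ 0.5638  0.2215 -0.0189] turn [ 0.0013  0.0004 -0.0178] rows>= 4
shift [ 0.5638  0.2215 -0.0189] turn [ 7.000e-04 -2.000e-03  9.822e-01] rows>= 17
shift [0.5644 0.2197 0.4224] turn [ 0.0013  0.0004 -0.0178] rows>= 5
shift [0.5644 0.2197 0.4224] turn [ 7.000e-04 -2.000e-03  9.822e-01] rows>= 17
```

```bash
python3 -m pendant '[[0.15,0.06,0,0,0,-0.018,1],[0.3,0.12,0,0,0,-0.018,1],[0.45,0.18,0,0,0,-0.018,1],[0.564,0.22,0,0,0,-0.018,1],[0.564,0.22,0.05,0,0,-0.018,1],[0.564,0.22,0.2,0,0,-0.018,1],[0.564,0.22,0.34,0,0,-0.018,1],[0.564,0.22,0.4,0,0,-0.018,1],[0.564,0.22,0.423,0,0,-0.018,1],[0.564,0.22,0.423,0,0,-0.018,1]]' 45; python3 -m pendant '[[0,0,0,0,0,0,-0.15],[0,0,0,0,0,0,-0.15],[0,0,0,0,0,0,-0.15],[0,0,-0.1,0,0,0,-0.15],[0,0,-0.25,0,0,0,-0.15],[0,0,-0.42,0,0,0,-0.15],[0,0,-0.42,0,0,0,-0.15]]';python3 - <<'E'
from lib import *
st()
goto(.622,-.032,.17,8.5)
E
```

```text
clock: 16.8
ee_pos: [0.516, 0.1803, 0.0231]
ee_rot: [0.712, 0.703, -0.002, -0.002]
ft_force: [-19.0, -2.4, 41.6]
width: 0.0316
grip_force: 45.0
clock: 17.68
ee_pos: [0.5204, 0.1805, 0.1933]
ee_rot: [0.712, 0.702, 0.003, 0.002]
ft_force: [-0.3, 0.1, -0.2]
width: 0.0502
grip_force: 0.0
t 17.68 tcp [520.4 180.5 193.3] yaw -0.8 q [ 0.12  0.42  1.39 -0.    1.32  0.13] F [-0.3  0.1 -0.2] w 50.2 g 0.0
shift [-0.5279  0.2606  0.0597] turn [ 0.0024 -0.0001 -0.0515] rows>= 4
shift [-0.5279  0.2606  0.0597] turn [-2.000e-04 -3.600e-03  9.485e-01] rows>= 16
```

Run:
```python
from lib import *
c=cam("wrist");t=cam("top")
cv2.imwrite("pics/p1.png",np.hstack([cv2.resize(c["frame"],(400,300)),cv2.resize(t["frame"][110:270,70:290],(400,300))]))
```

```text
(no output)
```

View pics/p1.png

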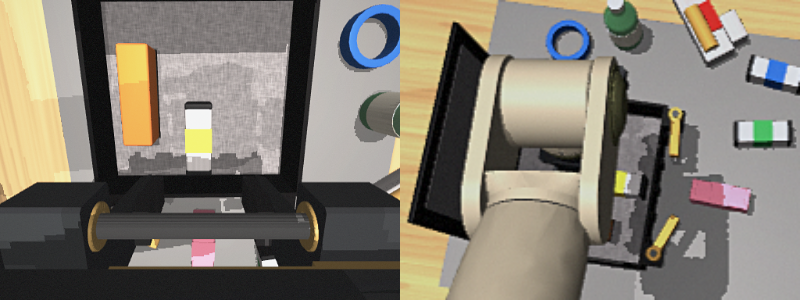

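Wrist crop: the orange scraper is at (137,95) and the yellow pack at (198,130), both inside on the case floor. The force came from pressing the pack onto the floor, so I'll release slightly higher next time. Green pack next.

```bash
python3 -m pendant '[[-0.13,0.06,0,0,0,-0.05,-1],[-0.26,0.12,0,0,0,-0.05,-1],[-0.4,0.2,0,0,0,-0.05,-1],[-0.525,0.26,0.06,0,0,-0.05,-1],[-0.525,0.26,0.1,0,0,-0.05,-1],[-0.525,0.26,0.1,0,0,-0.05,-1]]' 45;python3 - <<'E'
from lib import *
st()
c=cam("wrist")
for k in blobs(c,(45,120,50),(75,255,255),100): print(rect(c,k,.038))
for k in blobs(c,(0,0,150),(179,60,255),100):
    r=rect(c,k,.038)
    if abs(r[0][0]-622)<50 and abs(r[0][1]+31)<60: print("w",r)
goto(.622,-.033,.017,8)
E
```

```text
clock: 18.52
ee_pos: [0.6188, -0.0305, 0.1465]
ee_rot: [0.655, 0.756, -0.001, -0.003]
ft_force: [0.1, 0.3, 0.5]
width: 0.088
grip_force: 0.0
t 18.52 tcp [618.8 -30.5 146.5] yaw 8.2 q [-0.24  0.59  1.24  0.    1.32 -0.38] F [0.1 0.3 0.5] w 88.0 g 0.0
(array([622.8, -32.3], dtype=float32), array([32.2, 29. ], dtype=float32), np.float32(8.3))
w (array([627.1, -59. ], dtype=float32), array([28.9, 21.6], dtype=float32), np.float32(8.4))
w (array([634.2,  11.5], dtype=float32), array([294.1, 200.8], dtype=float32), np.float32(8.1))
shift [-0.0088  0.0066  0.328 ] turn [-0.001  -0.0005  0.0015] rows>= 3
shift [-0.0088  0.0066  0.328 ] turn [ 7.000e-04 -1.600e-03 -9.985e-01] rows>= 17
```

```bash
python3 -m pendant '[[-0.007,0.009,0.12,0,0,0,-1],[-0.007,0.009,0.24,0,0,0,-1],[-0.007,0.009,0.3,0,0,0,-1],[-0.007,0.009,0.325,0,0,0,-1],[-0.007,0.009,0.325,0,0,0,1],[-0.007,0.009,0.325,0,0,0,1],[-0.007,0.009,0.325,0,0,0,1],[-0.007,0.009,0.325,0,0,0,1],[-0.007,0.009,0.325,0,0,0,1],[-0.007,0.009,0.28,0,0,0,1],[-0.007,0.009,0.15,0,0,0,1],[-0.007,0.009,0,0,0,0,1]]' 45;python3 -m pendant '[[0,0,-0.1,0,0,0,1],[0,0,-0.1,0,0,0,1]]';python3 - <<'E'
from lib import *
st()
goto(.595,.232,.0235,-.8)
E
```

```text
clock: 20.08
ee_pos: [0.6236, -0.0333, 0.1516]
ee_rot: [0.655, 0.756, -0.0, -0.001]
ft_force: [0.8, -0.5, -1.9]
width: 0.0316
grip_force: 45.0
clock: 20.32
ee_pos: [0.625, -0.0335, 0.1939]
ee_rot: [0.654, 0.756, 0.002, 0.003]
ft_force: [-0.6, 0.1, -2.1]
width: 0.0315
grip_force: 45.0
t 20.32 tcp [625.  -33.5 193.9] yaw 8.2 q [-0.24  0.55  1.16  0.    1.42 -0.39] F [-0.6  0.1 -2.1] w 31.5 g 45.0
shift [0.6688 0.0179 0.4244] turn [0.0022 0.0007 0.0502] rows>= 6
shift [0.6688 0.0179 0.4244] turn [-0.001   0.0033 -0.9498] rows>= 16
```

```bash
python3 -m pendant '[[0.15,0,0,0,0,0.05,1],[0.3,0,0,0,0,0.05,1],[0.45,-0.01,0,0,0,0.05,1],[0.6,-0.012,0,0,0,0.05,1],[0.673,-0.012,0,0,0,0.05,1],[0.673,-0.012,0.1,0,0,0.05,1],[0.673,-0.012,0.25,0,0,0.05,1],[0.673,-0.012,0.36,0,0,0.05,1],[0.673,-0.012,0.41,0,0,0.05,1],[0.673,-0.012,0.42,0,0,0.05,1],[0.673,-0.012,0.42,0,0,0.05,1]]' 45; python3 -m pendant '[[0,0,0,0,0,0,0],[0,0,0,0,0,0,0],[0,0,0,0,0,0,0],[0,0,-0.1,0,0,0,0],[0,0,-0.25,0,0,0,0],[0,0,-0.42,0,0,0,0],[0,0,-0.42,0,0,0,0]]';python3 - <<'E'
from lib import *
st()
goto(.718,-.042,.15,-7)
E
```

```text
clock: 21.7
ee_pos: [0.579, 0.2327, 0.0269]
ee_rot: [0.711, 0.703, -0.001, -0.0]
ft_force: [-23.2, -3.7, 53.1]
width: 0.0315
grip_force: 45.0
clock: 22.58
ee_pos: [0.5822, 0.2327, 0.194]
ee_rot: [0.712, 0.702, 0.003, 0.002]
ft_force: [-0.5, -0.5, -0.2]
width: 0.0445
grip_force: 0.0
t 22.57 tcp [582.2 232.7 194. ] yaw -0.8 q [0.19 0.55 1.16 0.   1.42 0.21] F [-0.5 -0.5 -0.2] w 44.5 g 0.0
shift [-0.6824  0.3477  0.1115] turn [ 0.0025 -0.0007  0.0346] rows>= 5
shift [-0.6824  0.3477  0.1115] turn [ 0.001   0.0038 -0.9654] rows>= 17
```

```bash
python3 -m pendant '[[-0.15,0.08,0,0,0,0.034,-1],[-0.3,0.15,0,0,0,0.034,-1],[-0.45,0.23,0,0,0,0.034,-1],[-0.6,0.3,0.03,0,0,0.034,-1],[-0.68,0.347,0.08,0,0,0.034,-1],[-0.68,0.347,0.08,0,0,0.034,-1],[-0.68,0.347,0.08,0,0,0.034,-1],[-0.68,0.347,0.08,0,0,0.034,-1]]' 45;python3 - <<'E'
from lib import *
st()
c=cam("wrist")
for k in blobs(c,(100,120,50),(125,255,255),100): print(rect(c,k,.038))
for k in blobs(c,(0,0,150),(179,60,255),100):
    r=rect(c,k,.038)
    if abs(r[0][0]-720)<50 and abs(r[0][1]+41)<60: print("w",r)
goto(.718,-.042,.017,-7)
E
```

```text
clock: 23.58
ee_pos: [0.7158, -0.04, 0.1581]
ee_rot: [0.748, 0.664, 0.0, 0.0]
ft_force: [0.1, 0.1, 0.2]
width: 0.0882
grip_force: 0.0
t 23.57 tcp [715.8 -40.  158.1] yaw -6.8 q [-0.22  0.74  0.89  0.    1.51 -0.1 ] F [0.1 0.1 0.2] w 88.2 g 0.0
(array([ 712.9, -178.3], dtype=float32), array([102.4,  39.4], dtype=float32), np.float32(175.9))
(array([719.2, -41.5], dtype=float32), array([32.1, 29.2], dtype=float32), np.float32(173.2))
w (array([715.7, -68. ], dtype=float32), array([26.6, 22.4], dtype=float32), np.float32(173.2))
w (array([722.6, -14.9], dtype=float32), array([30.4, 22.7], dtype=float32), np.float32(173.2))
shift [-0.0043  0.0059  0.3533] turn [ 0.0002 -0.      0.0012] rows>= 3
shift [-0.0043  0.0059  0.3533] turn [ 0.000e+00  3.000e-04 -9.988e-01] rows>= 17
```

```bash
python3 -m pendant '[[-0.003,0.009,0.13,0,0,0,-1],[-0.003,0.009,0.25,0,0,0,-1],[-0.003,0.009,0.32,0,0,0,-1],[-0.003,0.009,0.353,0,0,0,-1],[-0.003,0.009,0.353,0,0,0,-1],[-0.003,0.009,0.353,0,0,0,1],[-0.003,0.009,0.353,0,0,0,1],[-0.003,0.009,0.353,0,0,0,1],[-0.003,0.009,0.353,0,0,0,1],[-0.003,0.009,0.353,0,0,0,1]]' 45;python3 -m pendant '[[0,0,-0.1,0,0,0,1],[0,0,-0.25,0,0,0,1],[0,0,-0.44,0,0,0,1],[0,0,-0.44,0,0,0,1],[0,0,-0.44,0,0,0,1],[0,0,-0.44,0,0,0,1]]';python3 - <<'E'
from lib import *
st()
goto(.52,.285,.026,-.8)
E
```

```text
clock: 24.88
ee_pos: [0.7194, -0.0431, 0.0165]
ee_rot: [0.748, 0.663, 0.0, 0.0]
ft_force: [0.0, -0.3, 0.1]
width: 0.0403
grip_force: 0.0
clock: 25.62
ee_pos: [0.7187, -0.043, 0.1899]
ee_rot: [0.748, 0.663, -0.001, -0.002]
ft_force: [-0.6, -0.0, 0.4]
width: -0.0
grip_force: 0.0
t 25.62 tcp [718.7 -43.  189.9] yaw -6.9 q [-0.22  0.73  0.82 -0.    1.59 -0.1 ] F [-0.6 -0.   0.4] w -0.0 g 0.0
shift [ 0.7542 -0.5899  0.4125] turn [-0.0013 -0.0002 -0.0338] rows>= 7
shift [ 0.7542 -0.5899  0.4125] turn [-3.000e-04  2.000e-03  9.662e-01] rows>= 17
```

The fingers had not closed when I lifted. I'll reopen, look again and regrasp.

```bash
python3 -m pendant '[[0,0,0.08,0,0,0,-1],[0,0,0.08,0,0,0,-1],[0,0,0.08,0,0,0,-1],[0,0,0.08,0,0,0,-1],[0,0,0.08,0,0,0,-1],[0,0,0.08,0,0,0,-1],[0,0,0.08,0,0,0,-1]]' 45;python3 - <<'E'
from lib import *
st()
c=cam("wrist")
for k in blobs(c,(100,120,50),(125,255,255),100): print(rect(c,k,.038))
for k in blobs(c,(0,0,150),(179,60,255),100):
    r=rect(c,k,.038)
    if abs(r[0][0]-720)<50 and abs(r[0][1]+41)<60: print("w",r)
goto(.7192,-.042,.017,-6.8)
E
```

```text
clock: 26.5
ee_pos: [0.7194, -0.043, 0.1606]
ee_rot: [0.748, 0.663, 0.0, 0.0]
ft_force: [-0.4, 0.5, 0.1]
width: 0.0682
grip_force: 0.0
t 26.5 tcp [719.4 -43.  160.6] yaw -6.9 q [-0.22  0.75  0.87  0.    1.52 -0.1 ] F [-0.4  0.5  0.1] w 68.2 g 0.0
(array([ 713.6, -181.1], dtype=float32), array([103. ,  38.8], dtype=float32), np.float32(173.1))
(array([719. , -41.7], dtype=float32), array([32.7, 29.3], dtype=float32), np.float32(171.5))
w (array([716. , -67.9], dtype=float32), array([26.8, 22.4], dtype=float32), np.float32(173.1))
w (array([722.3, -15.4], dtype=float32), array([30.5, 22.8], dtype=float32), np.float32(173.1))
w (array([ 7.575e+02, -2.000e-01], dtype=float32), array([76.5, 49.2], dtype=float32), np.float32(136.9))
w (array([692.9,  17.5], dtype=float32), array([40.5, 25.2], dtype=float32), np.float32(167.0))
shift [ 0.0026 -0.0008  0.3589] turn [ 0.      0.     -0.0005] rows>= 3
shift [ 0.0026 -0.0008  0.3589] turn [ 0.     -0.      0.9995] rows>= 17
```

```bash
python3 -m pendant '[[0.002,0,0.13,0,0,0,-1],[0.002,0,0.25,0,0,0,-1],[0.002,0,0.32,0,0,0,-1],[0.002,0,0.358,0,0,0,-1],[0.002,0,0.358,0,0,0,-1],[0.002,0,0.358,0,0,0,1],[0.002,0,0.358,0,0,0,1],[0.002,0,0.358,0,0,0,1],[0.002,0,0.358,0,0,0,1],[0.002,0,0.358,0,0,0,1],[0.002,0,0.358,0,0,0,1],[0.002,0,0.358,0,0,0,1]]' 45;python3 -m pendant '[[0,0,0,0,0,0,1],[0,0,-0.1,0,0,0,1],[0,0,-0.25,0,0,0,1],[0,0,-0.44,0,0,0,1],[0,0,-0.44,0,0,0,1],[0,0,-0.44,0,0,0,1],[0,0,-0.44,0,0,0,1]]';python3 - <<'E'
from lib import *
st()
goto(.52,.285,.024,-.8)
E
```

```text
clock: 28.05
ee_pos: [0.7195, -0.0423, 0.0173]
ee_rot: [0.748, 0.663, 0.0, -0.0]
ft_force: [-0.0, -0.0, 0.5]
width: 0.0317
grip_force: 45.0
clock: 28.92
ee_pos: [0.7187, -0.0421, 0.1902]
ee_rot: [0.748, 0.663, -0.002, -0.002]
ft_force: [0.2, -0.9, -2.7]
width: 0.0318
grip_force: 45.0
t 28.93 tcp [718.7 -42.1 190.2] yaw -6.9 q [-0.22  0.73  0.82 -0.    1.59 -0.1 ] F [ 0.2 -0.9 -2.7] w 31.8 g 45.0
shift [ 0.7521 -0.5892  0.4189] turn [-0.0016 -0.0002 -0.0338] rows>= 7
shift [ 0.7521 -0.5892  0.4189] turn [-4.000e-04  2.400e-03  9.662e-01] rows>= 17
```

```bash
python3 -m pendant '[[0.11,-0.09,0,0,0,-0.034,1],[0.22,-0.17,0,0,0,-0.034,1],[0.33,-0.26,0,0,0,-0.034,1],[0.44,-0.35,0,0,0,-0.034,1],[0.55,-0.43,0,0,0,-0.034,1],[0.66,-0.52,0,0,0,-0.034,1],[0.752,-0.589,0.1,0,0,-0.034,1],[0.752,-0.589,0.25,0,0,-0.034,1],[0.752,-0.589,0.3,0,0,-0.034,1],[0.752,-0.589,0.3,0,0,-0.034,1],[0.752,-0.589,0.3,0,0,-0.034,1],[0.752,-0.589,0.3,0,0,-0.034,1]]' 45;python3 - <<'E'
from lib import *
st()
goto(.52,.285,.024,-.8)
E
```

```text
clock: 30.42
ee_pos: [0.5221, 0.2847, 0.0742]
ee_rot: [0.712, 0.702, 0.001, 0.0]
ft_force: [-0.5, -0.0, -1.9]
width: 0.0315
grip_force: 45.0
t 30.43 tcp [522.1 284.7  74.2] yaw -0.8 q [ 0.3   0.63  1.41 -0.    1.11  0.31] F [-0.5 -0.  -1.9] w 31.5 g 45.0
shift [ 0.0007 -0.0055  0.1256] turn [ 0.0005 -0.0002  0.0001] rows>= 1
shift [ 0.0007 -0.0055  0.1256] turn [ 3.000e-04  8.000e-04 -9.999e-01] rows>= 17
```

```bash
python3 -m pendant '[[0,-0.003,0.05,0,0,0,1],[0,-0.003,0.1,0,0,0,1],[0,-0.003,0.122,0,0,0,1],[0,-0.003,0.122,0,0,0,1],[0,-0.003,0.122,0,0,0,1]]' 45; python3 -m pendant '[[0,0,0,0,0,0,0],[0,0,0,0,0,0,0],[0,0,0,0,0,0,0],[0,0,-0.1,0,0,0,0],[0,0,-0.25,0,0,0,0],[0,0,-0.42,0,0,0,0],[-0.2,-0.1,-0.42,0,0,0,0],[-0.4,-0.2,-0.42,0,0,0,0],[-0.6,-0.3,-0.42,0,0,0,0],[-0.7,-0.35,-0.42,0,0,0,0],[-0.75,-0.35,-0.42,0,0,0,0]]';python3 - <<'E'
from lib import *
st()
t=cam("top");s=cam("scene")
cv2.imwrite("pics/p2.png",np.hstack([cv2.resize(s["frame"],(400,300)),cv2.resize(t["frame"][110:270,70:290],(400,300))]))
E
```

```text
clock: 31.05
ee_pos: [0.5208, 0.2846, 0.0252]
ee_rot: [0.712, 0.702, 0.0, 0.0]
ft_force: [-0.2, -0.3, -2.5]
width: 0.0315
grip_force: 45.0
clock: 32.42
ee_pos: [0.3821, 0.0032, 0.1928]
ee_rot: [0.711, 0.703, 0.0, 0.001]
ft_force: [1.1, -0.8, 0.8]
width: 0.0444
grip_force: 0.0
t 32.42 tcp [382.1   3.2 192.8] yaw -0.7 q [-0.3   0.14  1.81 -0.    1.19 -0.29] F [ 1.1 -0.8  0.8] w 44.4 g 0.0
```

View pics/p2.png

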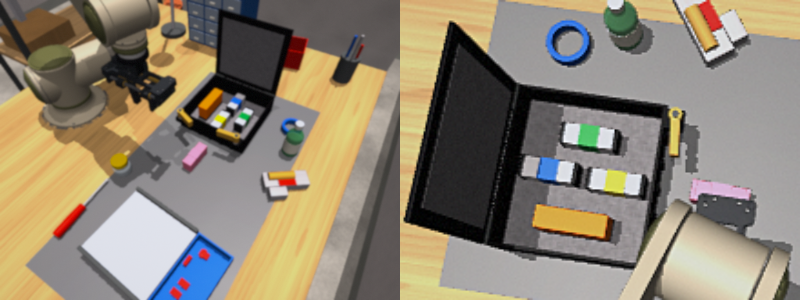

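All three packs and the scraper are inside and lying low: scraper (573,222), yellow (615,182), blue (549,169) and green (590,137) in the right half. Now the lid: I'll raise the closed fingers, pass over it, and push from behind along its arc.

```bash
python3 -m pendant '[[0,0,-0.15,0,0,0,1],[0.1,0.05,-0.3,0,0,0,1],[0.2,0.1,-0.45,0,0,0,1],[0.35,0.15,-0.47,0,0,0,1],[0.5,0.2,-0.47,0,0,0,1],[0.65,0.25,-0.47,0,0,0,1],[0.65,0.25,-0.47,0,0,0,1],[0.65,0.25,-0.47,0,0,0,1],[0.65,0.25,-0.47,0,0,0,1]]' 45;python3 - <<'E'
from lib import *
st()
goto(.49,.47,.38,-.8)
t=cam("top")
m=t["frame"][100:260,60:280]; cv2.imwrite("pics/lid.png",cv2.resize(m,(660,480)))
# expected lid free edge outer corners
for th in (1.8,): 
    for X in (.40,.636): print(proj(t,[X,.3485-.23*np.cos(th)+.008*np.sin(th),.068+.23*np.sin(th)+.008*np.cos(th)])-[60,100])
E
```

```text
clock: 33.65
ee_pos: [0.4864, 0.2627, 0.3806]
ee_rot: [0.712, 0.702, -0.0, 0.0]
ft_force: [-0.1, -0.1, -0.4]
width: 0.0006
grip_force: 0.0
t 33.65 tcp [486.4 262.7 380.6] yaw -0.8 q [ 0.28  0.33  1.   -0.    1.81  0.29] F [-0.1 -0.1 -0.4] w 0.6 g 0.0
shift [0.5183 0.0022 0.0014] turn [0.     0.     0.0002] rows>= 4
shift [0.5183 0.0022 0.0014] turn [-1.000e-04  1.000e-04 -9.998e-01] rows>= 17
[[ -5.58429534 124.40597979]]
[[19.03806328 19.96936373]]
```

View pics/lid.png

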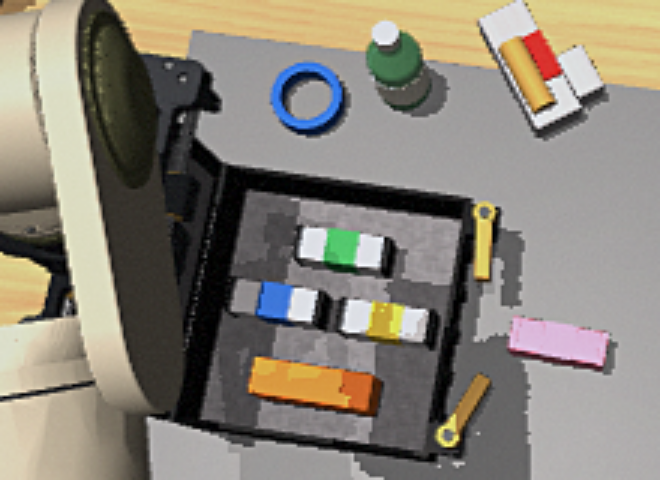

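Run:
```python
from lib import *
t=cam("top");s=cam("scene")
for th in (1.3,1.4,1.5,1.6,1.7):
    P=[[X,.3485-.23*np.cos(th),.068+.23*np.sin(th)] for X in (.40,.636)]
    print(th,proj(t,P).round(1).tolist(),(proj(s,P)/.64).round(0).tolist())
```

```text
1.3 [[111.2, 232.1], [132.9, 126.9]] [[412.0, 45.0], [564.0, 91.0]]
1.4 [[99.8, 230.4], [122.2, 124.8]] [[420.0, 35.0], [571.0, 80.0]]
1.5 [[88.6, 228.8], [111.6, 123.0]] [[428.0, 26.0], [578.0, 70.0]]
1.6 [[77.7, 227.3], [101.3, 121.6]] [[436.0, 19.0], [584.0, 62.0]]
1.7 [[67.3, 225.9], [91.4, 120.6]] [[443.0, 14.0], [590.0, 55.0]]
```

The lid stands at about 1.6 rad: its corners fit both views, with the edge at y ≈ 0.363, z ≈ 0.298. I'll go behind it.

```bash
python3 -m pendant '[[0.15,0,0,0,0,0,1],[0.3,0,0,0,0,0,1],[0.42,0,0,0,0,0,1],[0.42,0,0,0,0,0,1],[0.42,0,0.08,0,0,0,1],[0.42,0,0.18,0,0,0,1],[0.42,0,0.26,0,0,0,1],[0.42,0,0.26,0,0,0,1],[0.42,0,0.26,0,0,0,1],[0.42,0,0.26,0,0,0,1]]' 45;python3 - <<'E'
from lib import *
st()
P=manip.get_obs()["ee_pos"]
for th in (1.57,1.4,1.2,1,.8,.6,.4,.2,.1,0):
    s,c=np.sin(th),np.cos(th)
    y=.3485-.2*c+.008*s+.01*s*s; z=.076+.2*s+.008*c+.01*s*c
    print(th,round((y-P[1])/.4,3),round((P[2]-z)/.4,3))
E
```

```text
clock: 35.05
ee_pos: [0.4895, 0.4308, 0.2783]
ee_rot: [0.712, 0.702, 0.001, 0.0]
ft_force: [-0.4, -0.5, -1.0]
width: 0.0004
grip_force: 0.0
t 35.05 tcp [489.5 430.8 278.3] yaw -0.8 q [ 0.54  0.55  0.92 -0.    1.67  0.55] F [-0.4 -0.5 -1. ] w 0.4 g 0.0
1.57 -0.161 0.006
1.4 -0.247 0.005
1.2 -0.347 0.024
1 -0.441 0.063
0.8 -0.527 0.121
0.6 -0.599 0.195
0.4 -0.655 0.284
0.2 -0.691 0.382
0.1 -0.701 0.433
0 -0.706 0.486
```

```bash
python3 -m pendant '[[-0.08,0,0.006,0,0,0,1],[-0.16,0,0.006,0,0,0,1],[-0.2,0,0.005,0,0,0,1],[-0.247,0,0.005,0,0,0,1],[-0.297,0,0.014,0,0,0,1],[-0.347,0,0.024,0,0,0,1],[-0.395,0,0.042,0,0,0,1],[-0.441,0,0.063,0,0,0,1],[-0.485,0,0.091,0,0,0,1],[-0.527,0,0.121,0,0,0,1],[-0.565,0,0.157,0,0,0,1],[-0.599,0,0.195,0,0,0,1]]' 45;python3 - <<'E'
from lib import *
st()
P=manip.get_obs()["ee_pos"]
for th in (.6,.4,.2,.1,0):
    s,c=np.sin(th),np.cos(th)
    y=.3485-.2*c+.008*s+.01*s*s; z=.076+.2*s+.008*c+.01*s*c
    print(th,round((y-P[1])/.4,3),round((P[2]-z)/.4,3))
s=cam("scene"); cv2.imwrite("pics/s3.png",s["frame"])
E
```

```text
clock: 36.55
ee_pos: [0.486, 0.1909, 0.1985]
ee_rot: [0.712, 0.702, 0.0, 0.0]
ft_force: [0.3, 2.5, -0.3]
width: 0.0005
grip_force: 0.8
t 36.55 tcp [486.  190.9 198.5] yaw -0.8 q [0.15 0.37 1.46 0.   1.31 0.16] F [ 0.3  2.5 -0.3] w 0.5 g 0.8
0.6 0.001 -0.004
0.4 -0.055 0.084
0.2 -0.091 0.182
0.1 -0.101 0.234
0 -0.106 0.286
```

View pics/s3.png

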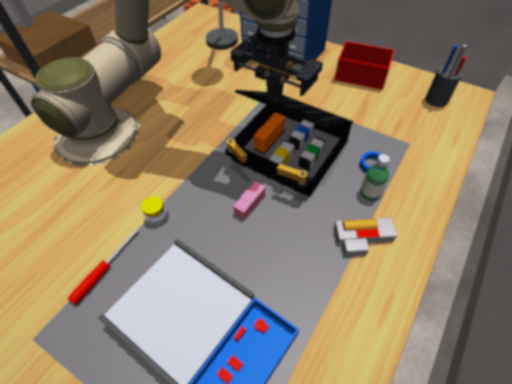

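The scene shows the lid's edge in front of the fingers at (300,100), about 0.6 rad from shut. I'll continue gently.

```bash
python3 -m pendant '[[-0.03,0,0.04,0,0,0,1],[-0.055,0,0.084,0,0,0,1],[-0.065,0,0.11,0,0,0,1],[-0.075,0,0.135,0,0,0,1],[-0.085,0,0.16,0,0,0,1],[-0.091,0,0.182,0,0,0,1],[-0.096,0,0.205,0,0,0,1],[-0.101,0,0.225,0,0,0,1],[-0.103,0,0.243,0,0,0,1],[-0.105,0,0.26,0,0,0,1],[-0.106,0,0.272,0,0,0,1],[-0.106,0,0.28,0,0,0,1]]' 45;python3 -m pendant '[[0,0,0.006,0,0,0,1],[0,0,0.012,0,0,0,1],[0,0,0.014,0,0,0,1],[0,0,0.014,0,0,0,1]]';python3 -c "
from lib import *
st()"
```

```text
clock: 38.1
ee_pos: [0.4852, 0.1489, 0.0862]
ee_rot: [0.712, 0.702, -0.0, 0.0]
ft_force: [0.4, -0.8, 1.8]
width: 0.0005
grip_force: 0.6
clock: 38.6
ee_pos: [0.4853, 0.1489, 0.084]
ee_rot: [0.712, 0.703, 0.001, 0.001]
ft_force: [-11.2, -3.4, 36.3]
width: 0.0002
grip_force: 18.1
t 38.6 tcp [485.3 148.9  84. ] yaw -0.7 q [ 0.06  0.49  1.65 -0.    0.99  0.08] F [-11.2  -3.4  36.3] w 0.2 g 18.1
```

The lid is shut (fingertip at 76 mm, firm contact). I'll lift, then work out the button pushes.

```bash
python3 -m pendant '[[0,0,-0.03,0,0,0,1],[0,0,-0.15,0,0,0,1],[-0.15,0,-0.2,0,0,0,1],[-0.3,0,-0.2,0,0,0,1],[-0.37,-0.05,-0.15,0,0,0,1],[-0.37,-0.05,-0.04,0,0,0,1],[-0.37,-0.05,-0.02,0,0,0,1],[-0.37,-0.05,-0.02,0,0,0,1],[-0.37,-0.05,-0.02,0,0,0,1]]' 45;python3 - <<'E'
from lib import *
st()
t=cam("top")
A=onplane(t,[[209,244.6]],.099)[0][:2];B=onplane(t,[[221.5,170.5]],.099)[0][:2]
a=onplane(t,[[220.75,226.2]],.099)[0][:2]-A;b=onplane(t,[[220.5,192.4]],.099)[0][:2]-B
print("A ang",np.arctan2(a[1],a[0]),np.linalg.norm(a),"B",np.arctan2(b[1],-b[0]),np.linalg.norm(b))
P=manip.get_obs()["ee_pos"]
for n,pv,sg in (("A",A,1),("B",B,-1)):
  for ph in (-.6,-.3,0,.3,.6,.9,1.2,1.4,1.57):
    al=np.array([sg*np.cos(ph),np.sin(ph)]); nl=np.array([-sg*np.sin(ph),np.cos(ph)])
    C=pv+.042*al-(.007+abs(nl[0])*.0175+abs(nl[1])*.009)*nl
    print(n,ph,(C*1000).round(0),"shift x,y",round((C[1]-P[1])/.4,3),round((C[0]-P[0])/.4,3))
E
```

```text
clock: 39.72
ee_pos: [0.464, 0.0015, 0.09]
ee_rot: [0.712, 0.703, 0.001, 0.001]
ft_force: [0.6, -0.7, -0.0]
width: 0.0005
grip_force: 0.0
t 39.73 tcp [464.    1.5  90. ] yaw -0.7 q [-0.25  0.43  1.76  0.    0.95 -0.24] F [ 0.6 -0.7 -0. ] w 0.5 g 0.0
A ang -0.42118821730381684 0.055896212010182494 B -0.10412141331185487 0.05983620358317545
A -0.6 [436.  58.] shift x,y 0.141 -0.07
A -0.3 [449.  70.] shift x,y 0.17 -0.038
A 0 [457.  86.] shift x,y 0.211 -0.017
A 0.3 [461.  94.] shift x,y 0.232 -0.007
A 0.6 [463. 105.] shift x,y 0.26 -0.001
A 0.9 [462. 118.] shift x,y 0.292 -0.006
A 1.2 [455. 131.] shift x,y 0.325 -0.023
A 1.4 [447. 139.] shift x,y 0.343 -0.041
A 1.57 [439. 144.] shift x,y 0.356 -0.061
B -0.6 [593.  55.] shift x,y 0.135 0.323
B -0.3 [580.  67.] shift x,y 0.163 0.29
B 0 [572.  83.] shift x,y 0.204 0.27
B 0.3 [568.  92.] shift x,y 0.226 0.26
B 0.6 [566. 103.] shift x,y 0.253 0.254
B 0.9 [567. 116.] shift x,y 0.285 0.259
B 1.2 [574. 129.] shift x,y 0.318 0.275
B 1.4 [582. 136.] shift x,y 0.337 0.294
B 1.57 [590. 141.] shift x,y 0.349 0.314
```

```bash
python3 -m pendant '[[0.06,-0.05,0,0,0,0,1],[0.11,-0.05,0,0,0,0,1],[0.155,-0.05,0,0,0,0,1],[0.185,-0.03,0,0,0,0,1],[0.211,-0.017,0,0,0,0,1],[0.232,-0.007,0,0,0,0,1],[0.26,-0.001,0,0,0,0,1],[0.292,-0.006,0,0,0,0,1],[0.325,-0.023,0,0,0,0,1],[0.343,-0.041,0,0,0,0,1],[0.353,-0.055,0,0,0,0,1],[0.353,-0.055,0,0,0,0,1]]' 45;python3 - <<'E'
from lib import *
st()
c=cam("scene");t=cam("top")
f=c["frame"][120:230,190:350]
cv2.imwrite("pics/b1.png",cv2.resize(f,(640,440),interpolation=cv2.INTER_CUBIC))
E
```

```text
clock: 41.28
ee_pos: [0.4425, 0.1431, 0.0889]
ee_rot: [0.712, 0.702, -0.0, -0.0]
ft_force: [-0.3, 0.1, 0.9]
width: 0.0005
grip_force: 0.0
t 41.27 tcp [442.5 143.1  88.9] yaw -0.7 q [0.06 0.43 1.76 0.   0.95 0.07] F [-0.3  0.1  0.9] w 0.5 g 0.0
```

View pics/b1.png

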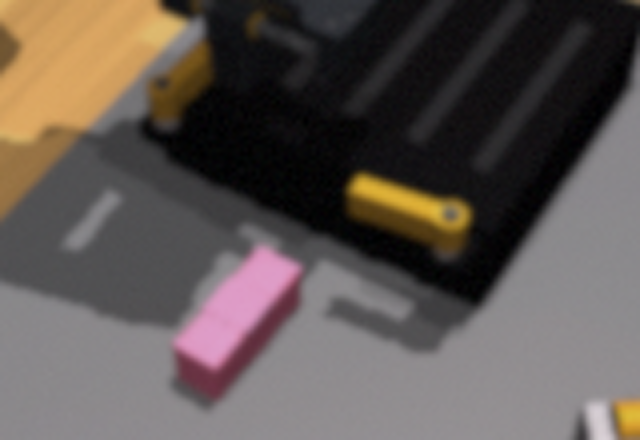

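Button A (180,85) is nearly in. I'll nudge it on to its stop, watching the force.

```bash
python3 -m pendant '[[0,-0.005,0,0,0,0,1],[0,-0.01,0,0,0,0,1],[0,-0.01,0,0,0,0,1]]'; python3 -m pendant '[[0,-0.005,0,0,0,0,1],[0,-0.005,0,0,0,0,1]]'; python3 -m pendant '[[0,-0.005,0,0,0,0,1],[0,-0.005,0,0,0,0,1]]'
```

```text
clock: 41.75
ee_pos: [0.4391, 0.1427, 0.0889]
ee_rot: [0.712, 0.702, 0.0, 0.0]
ft_force: [1.1, 0.7, -0.3]
width: 0.0004
grip_force: 0.3
clock: 42.0
ee_pos: [0.4371, 0.1429, 0.0889]
ee_rot: [0.712, 0.702, 0.0, 0.0]
ft_force: [1.6, 1.1, -0.4]
width: 0.0003
grip_force: 0.6
clock: 42.25
ee_pos: [0.4361, 0.1429, 0.0891]
ee_rot: [0.712, 0.702, 0.001, 0.001]
ft_force: [5.2, 1.2, -2.5]
width: 0.0006
grip_force: 2.7
```

```bash
python3 -m pendant '[[0,0.02,0,0,0,0,1],[0,0.02,-0.1,0,0,0,1],[-0.1,0.15,-0.15,0,0,0,1],[-0.22,0.28,-0.15,0,0,0,1],[-0.31,0.365,-0.1,0,0,0,1],[-0.31,0.365,0,0,0,0,1],[-0.31,0.365,0,0,0,0,1],[-0.31,0.365,0,0,0,0,1],[-0.31,0.365,0,0,0,0,1]]';python3 - <<'E'
from lib import *
st()
P=manip.get_obs()["ee_pos"]
for ph in (-.3,0,.3,.6,.9,1.2,1.4,1.57):
    al=np.array([-np.cos(ph),np.sin(ph)]); nl=np.array([np.sin(ph),np.cos(ph)])
    C=np.array([.614,.099])+.042*al-(.007+abs(nl[0])*.0175+abs(nl[1])*.009)*nl
    print(ph,round((C[1]-P[1])/.4,3),round((C[0]-P[0])/.4,3))
E
```

```text
clock: 43.38
ee_pos: [0.5798, 0.0174, 0.0906]
ee_rot: [0.711, 0.703, 0.001, 0.001]
ft_force: [-0.2, 0.1, 0.1]
width: 0.0003
grip_force: 0.0
t 43.38 tcp [579.8  17.4  90.6] yaw -0.7 q [-0.17  0.58  1.44 -0.    1.12 -0.16] F [-0.2  0.1  0.1] w 0.3 g 0.0
-0.3 0.123 0.001
0 0.164 -0.02
0.3 0.185 -0.03
0.6 0.213 -0.035
0.9 0.245 -0.031
1.2 0.278 -0.014
1.4 0.296 0.004
1.57 0.309 0.024
```

```bash
python3 -m pendant '[[0.06,0,0.003,0,0,0,1],[0.1,-0.005,0.003,0,0,0,1],[0.14,-0.015,0.003,0,0,0,1],[0.164,-0.02,0.003,0,0,0,1],[0.185,-0.03,0.003,0,0,0,1],[0.213,-0.035,0.003,0,0,0,1],[0.245,-0.031,0.003,0,0,0,1],[0.278,-0.014,0.003,0,0,0,1],[0.296,0.004,0.003,0,0,0,1],[0.309,0.018,0.003,0,0,0,1],[0.309,0.024,0.003,0,0,0,1],[0.309,0.024,0.003,0,0,0,1]]'; python3 -m pendant '[[0,0.005,0,0,0,0,1],[0,0.005,0,0,0,0,1]]';python3 -m pendant '[[0,0.005,0,0,0,0,1],[0,0.005,0,0,0,0,1]]'
```

```text
clock: 44.88
ee_pos: [0.591, 0.1403, 0.0876]
ee_rot: [0.712, 0.702, 0.0, 0.0]
ft_force: [-0.6, -0.1, -0.4]
width: 0.0003
grip_force: 0.0
clock: 45.12
ee_pos: [0.5927, 0.1402, 0.0876]
ee_rot: [0.712, 0.702, 0.0, -0.0]
ft_force: [-1.3, 0.5, -0.6]
width: 0.0008
grip_force: 0.4
clock: 45.38
ee_pos: [0.5945, 0.1404, 0.0876]
ee_rot: [0.712, 0.702, -0.0, -0.0]
ft_force: [-1.2, 1.4, -0.0]
width: 0.0006
grip_force: 1.4
```

```bash
python3 -m pendant '[[0,0.004,0,0,0,0,1],[0,0.004,0,0,0,0,1]]';python3 -m pendant '[[0,0.003,0,0,0,0,1],[0,0.003,0,0,0,0,1]]'
```

```text
clock: 45.62
ee_pos: [0.5949, 0.1405, 0.0875]
ee_rot: [0.712, 0.702, -0.001, -0.001]
ft_force: [-9.3, 2.3, 2.5]
width: 0.0006
grip_force: 4.6
clock: 45.88
ee_pos: [0.5951, 0.1406, 0.0874]
ee_rot: [0.712, 0.702, -0.002, -0.002]
ft_force: [-13.6, 1.4, 5.2]
width: 0.0005
grip_force: 7.1
```

Both buttons are at their stops. I'll back off, clear the arm and check.

```bash
python3 -m pendant '[[0,-0.03,0,0,0,0,1],[0,-0.03,-0.1,0,0,0,1],[0,-0.05,-0.25,0,0,0,1],[-0.15,-0.2,-0.4,0,0,0,1],[-0.3,-0.35,-0.4,0,0,0,1],[-0.45,-0.5,-0.4,0,0,0,1],[-0.6,-0.5,-0.4,0,0,0,1],[-0.7,-0.5,-0.4,0,0,0,1],[-0.7,-0.5,-0.4,0,0,0,1],[-0.7,-0.5,-0.4,0,0,0,1]]';python3 - <<'E'
from lib import *
st()
t=cam("top");s=cam("scene")
for k in blobs(t,(18,110,50),(28,255,255),40):
    r=rect(t,k,.099)
    if 380<r[0][0]<650 and 80<r[0][1]<200: print("brass",r)
cv2.imwrite("pics/f.png",np.hstack([cv2.resize(s["frame"],(400,300)),cv2.resize(t["frame"][90:270,50:290],(400,300))]))
E
```

```text
clock: 47.12
ee_pos: [0.3932, -0.1394, 0.2479]
ee_rot: [0.713, 0.701, -0.0, 0.001]
ft_force: [-0.1, 0.6, -0.7]
width: 0.0005
grip_force: 0.0
t 47.12 tcp [ 393.2 -139.4  247.9] yaw -1.0 q [-0.63  0.14  1.63 -0.    1.37 -0.61] F [-0.1  0.6 -0.7] w 0.5 g 0.0
brass (array([412.9, 126.3], dtype=float32), array([70.2, 18.2], dtype=float32), np.float32(95.1))
brass (array([616.6, 125.4], dtype=float32), array([70.2, 20.6], dtype=float32), np.float32(83.2))
```

View pics/f.png

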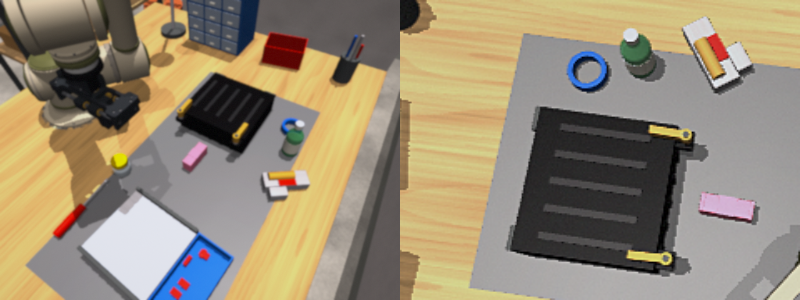

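The lid is shut, both buttons lie square across it at (668,133) and (650,258), the chips are in the tray and the plate is clear. I'll hand in.

```bash
python3 -c "
from rig import manip
print(manip.hand_in())"
```

```text
the job is handed in; nothing more can be done
None
```

I handed the job in at about 47 s: four red chips in the tray, scraper and three packs (green, blue, yellow) in the case, lid shut, then both turnbuttons turned to their stops; setting two packs down pressed 40–55 N at the wrist, and no verdict was returned.

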